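# Put the leftover parts back in their stock trays

### The job

The repair is finished and four parts are left over on the bench mat: a wide capacitor, a slim capacitor, a ring choke and a heat sink. Put each one back, standing upright on the floor of the empty cell of the stock tray that holds parts of the same kind and size, and leave the solder reel and the flux bottle where they stand.

Things in the scene. Friction and masses are not known exactly. Their poses are not given: they have to be found in the camera images.
- wide_cap: Loose electrolytic capacitor, the wide one: upright black cylinder with aluminium top, 40 mm in diameter, 42 mm tall, about 65 g. Origin: centre of its underside; z up along the cylinder.
- slim_cap: Loose electrolytic capacitor, the slim one: upright black cylinder with aluminium top, 22 mm in diameter, 42 mm tall, about 25 g. Origin: centre of its underside; z up along the cylinder.
- choke: Loose toroidal choke: copper-wound ring lying flat on a black disc, 40 mm in diameter, 32 mm tall overall, about 75 g. The hole in the middle is small; grip it across the outside, where it is as stiff as a solid cylinder. Origin: centre of its underside; z up along the ring's axis.
- heatsink: Loose finned aluminium heat sink, standing: 38 mm (its x) by 24 mm (its y), 38 mm tall, fins pointing to both sides along its y, about 45 g; best gripped across the 24 mm. Origin: centre of its underside; z up; turned at most 0.6 rad at the start.
- tray_wide_cap: Grey tray fixed on the bench, 186 (x) by 64 mm (y), rim 12 mm high, walls and floor 3 mm, three 58 mm square cells along x. Cells at x = 0 and +61 mm hold wide capacitors (40 mm wide, tops at 48 mm), fixed in foam. The cell nearest the robot, centred at x = -61 mm, y = 0, is empty. Origin: centre of underside; x points away from the robot, turned at most 0.25 rad.
- tray_slim_cap: Grey tray fixed on the bench, 186 (x) by 64 mm (y), rim 12 mm high, walls and floor 3 mm, three 58 mm square cells along x. Cells at x = 0 and +61 mm hold slim capacitors (22 mm wide, tops at 48 mm), fixed in foam. The cell nearest the robot, centred at x = -61 mm, y = 0, is empty. Origin: centre of underside; x points away from the robot, turned at most 0.25 rad.
- tray_choke: Grey tray fixed on the bench, 186 (x) by 64 mm (y), rim 12 mm high, walls and floor 3 mm, three 58 mm square cells along x. Cells at x = 0 and +61 mm hold copper-wound ring chokes (40 mm wide, tops at 38 mm), fixed in foam. The cell nearest the robot, centred at x = -61 mm, y = 0, is empty. Origin: centre of underside; x points away from the robot, turned at most 0.25 rad.
- tray_heatsink: Grey tray fixed on the bench, 186 (x) by 64 mm (y), rim 12 mm high, walls and floor 3 mm, three 58 mm square cells along x. Cells at x = 0 and +61 mm hold finned heat sinks (38 by 24 mm, tops at 44 mm), fixed in foam. The cell nearest the robot, centred at x = -61 mm, y = 0, is empty. Origin: centre of underside; x points away from the robot, turned at most 0.25 rad.
- solder_reel: Bystander among the loose parts: reel of solder wire standing on its flange, grey flanges and bright wire, 52 mm in diameter, 38 mm tall, 250 g. Origin: centre of its underside. Not to be moved.
- flux_bottle: Bystander at the left of the work: small white plastic bottle with a black cap, 38 mm in diameter, 85 mm tall, 90 g. Origin: centre of its underside. Not to be moved.

How it is judged:
By the outcome, as a careful person would: the job done as asked, in the order asked, and still so for the second after the job is handed in, with the robot touching nothing.
It also fails if it takes over 96 s, if anything falls off the work surface, if the arm or the gripper's body presses on something with over 40 N, if the wrist force passes 120 N, or if a joint passes its speed limit or range.

### The arm

A 7-joint arm with a two-finger parallel gripper is mounted at the origin on the work surface. World frame = base frame: x ahead of the robot, y to its left, z up, the work surface at z = 0. Lengths are in m, angles in rad, forces in N, time in s.
With the tool pointing down it reaches from about 0.4 to 0.875 m from the base axis. Payload 6.5 kg.
Tool frame: the origin (TCP) lies midway between the tips of the shut fingers; the grasp point (between the pads) lies 19 mm behind it (tcp_to_grasp is the distance from the TCP to the grasp point, in m); z points along the fingers, y is the line along which they close (so a half turn about z gives the same grasp; the last joint's range is limited). The gripper opens to 85 mm and grips with 20 to 120 N. Pads are 22 mm wide; open, the fingers measure 114 mm over their backs; the gripper's body (76 mm by 85 mm) begins 54 mm behind the grasp point. The pads swing forward as they close: fully open they stand 13 mm farther back than shut.
Start: joints at [-1.413, 0.536, -0.004, 1.538, 0.003, 1.067, -0.071], TCP at [0.144, 0.634, 0.192] pointing down, gripper open.
Joint ranges: [-2.7, 2.7], [-0.37, 2.16], [-1.27, 1.26], [0.24, 2.4], [-1.31, 4.45], [0.19, 1.91], [-2.76, 2.76]. Speed limits (rad/s): [2.39, 2.39, 3.14, 3.14, 3.14, 3.14, 3.14].

### API

Orientations are given as a unit quaternion [w, x, y, z].
In Python, from station import move_ptp, move_straight, move_j, set_gripper, sleep, solve_ik, sense, get_image, PlanningError, sign_off, look_for, silhouettes, tcp_to_grasp gives the robot as it stands. Calls block until the motion is done:
- move_ptp(position, orientation): joint-space move of the TCP to a pose.
- move_straight(position, max_speed=0.15, rotation=None, f_stop=None): straight line of the TCP; rotation=None keeps the orientation; max_speed is the mean speed in m/s. With f_stop (N) it stops when the force on the tool has changed by that much, and returns True; else False.
- move_j(angles): joint-space move.
- set_gripper(opening): opening from 0.0 (shut) to 1.0 (fully open); the grip force is fixed at half the most; returns when the fingers have stopped.
- sleep(seconds).
- solve_ik(position, orientation): joint angles nearest the present ones, or None.
- sense(): the state.
- get_image(name): name is "side" or "top" or "wrist"; returns a dict with "image" (420x560x3 uint8, red, green, blue), "K" (3x3 intrinsics, pixels), "world_from_camera" (4x4, takes a point from camera to world coordinates). Camera axes: x right, y down, z forward; pixel columns grow to the right and rows downward; lengths in m; the calibration is good to about 2 mm. The wrist camera is an equidistant fisheye: a pixel r from the principal point sees the ray r / f radians off the axis. A picture is of the moment at which its call begins. There is no depth.
A pose or a line that the arm cannot do raises PlanningError and nothing moves.
- sign_off(): hands the job in; it is judged then, once.
Trained networks look in the newest picture that a camera, given by its name, has taken for a name from the list of things; names that differ only in an ending like _2 or _b are one class to them, and where a whole thing is asked for, a point or a joint stands for the part that bears it (a point fixed in the world has none). Each returns a list of dicts, best first, with "p" (0 to 1); they miss things now and then, are a little off and sometimes report something else, mostly with a low value. They report only what shows in the picture. A call takes as long as a camera call.
- look_for(target, camera): "bbox" ([left, top, right, bottom] in pixels, round what is visible of it).
- silhouettes(target, camera): "pixels" (420x560 bool, what is visible of it) and "bbox" ([left, top, right, bottom] in pixels, round what is visible of it).
The state is a dict: "clock": time; "qpos": joint angles; "qvel": joint speeds; "effort": joint torques, N m; "eef_pos": TCP position; "orientation": TCP orientation; "contact_force": force on the tool from outside, world axes, zero at the start; "wrist_torque": the same for the moment, N m; "grip_width": opening from 0.0 (shut) to 1.0 (fully open); "grip_force": force on a finger pad.
Only numpy, scipy, OpenCV 4.12 (cv2) and the standard library are available. Lean on these libraries where they do the work, as an engineer would, in place of code of your own. Each camera call takes 0.05 s, during which the arm holds its last target. There are 200 camera calls.

## Working session

There is one attempt and no reset: what is moved stays moved. The work goes in short steps, each a Python script; the robot and the scene stay as the last script left them, time stands still between calls to the robot, and variables do not carry over. Pictures are saved under pics/ and viewed, at most 14 in all, crops included, and the job is handed in when it is done.

```bash
ls; mkdir -p pics
python3 - <<'E'
from station import *
import cv2,numpy as np
for c in("top","side"):
    d=get_image(c);cv2.imwrite(f"pics/{c}0.png",d["image"][:,:,::-1])
    print(c,np.round(d["K"],1).tolist(),np.round(d["world_from_camera"],3).tolist())
    for n in "wide_cap slim_cap choke heatsink tray_wide_cap tray_slim_cap tray_choke tray_heatsink solder_reel flux_bottle".split():
        print(n,[(round(r["p"],2),np.round(r["bbox"]).astype(int).tolist()) for r in look_for(n,c)[:4]])
s=sense();print(s["clock"],s["eef_pos"],s["orientation"],tcp_to_grasp)
E
```

```text
pics
top [[497.1, 0.0, 277.6], [0.0, 497.1, 211.3], [0.0, 0.0, 1.0]] [[0.028, -0.998, 0.058, 0.467], [-0.999, -0.026, 0.025, 0.075], [-0.023, -0.058, -0.998, 1.136], [0.0, 0.0, 0.0, 1.0]]
wide_cap [(0.85, [385, 246, 406, 261])]
slim_cap [(0.44, [256, 132, 302, 216])]
choke [(0.69, [448, 247, 472, 263]), (0.41, [182, 127, 226, 212])]
heatsink []
tray_wide_cap [(0.75, [183, 129, 226, 213]), (0.47, [309, 229, 334, 254]), (0.17, [383, 244, 407, 260])]
tray_slim_cap [(0.8, [340, 120, 384, 206])]
tray_choke [(0.62, [424, 118, 472, 209])]
tray_heatsink [(0.84, [256, 131, 301, 214])]
solder_reel [(0.97, [310, 230, 337, 255])]
flux_bottle [(0.88, [92, 220, 114, 238])]
side [[455.8, 0.0, 278.6], [0.0, 455.8, 200.3], [0.0, 0.0, 1.0]] [[-0.987, -0.104, 0.122, 0.414], [-0.159, 0.524, -0.837, 0.98], [0.023, -0.845, -0.534, 0.614], [0.0, 0.0, 0.0, 1.0]]
wide_cap [(0.65, [323, 157, 338, 175]), (0.42, [267, 318, 295, 366])]
slim_cap [(0.65, [313, 266, 322, 289]), (0.61, [308, 184, 330, 206])]
choke [(0.69, [324, 135, 340, 152])]
heatsink [(0.87, [304, 216, 321, 237])]
tray_wide_cap [(0.61, [178, 240, 274, 271])]
tray_slim_cap [(0.72, [216, 159, 286, 188])]
tray_choke [(0.89, [230, 133, 295, 158])]
tray_heatsink []
solder_reel [(0.71, [305, 182, 329, 205])]
flux_bottle [(0.58, [267, 316, 293, 365])]
1.1 [0.14424172 0.63381156 0.19230466] [1.65617877e-05 1.11608647e-01 9.93752237e-01 2.76716486e-05] 0.0187
```

View pics/top0.png

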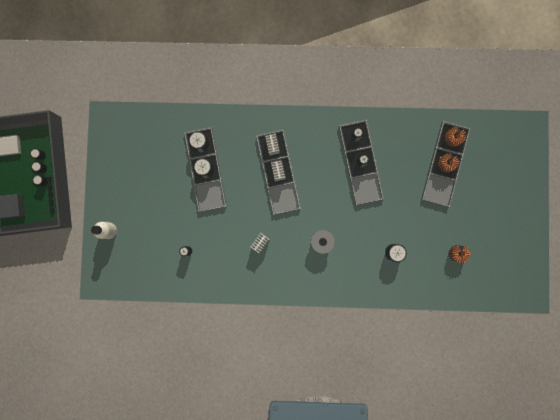

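View pics/side0.png

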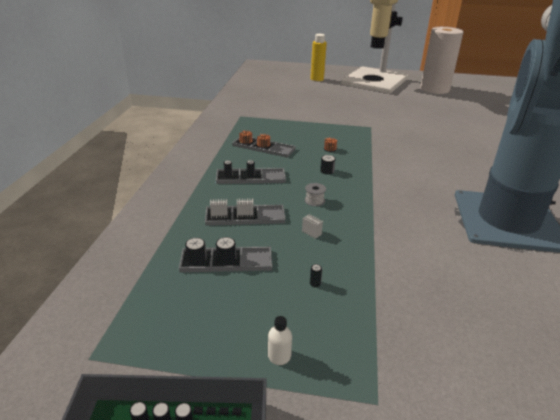

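The top image shows the trays left to right: wide cap (205,170), heat sink (278,172), slim cap (361,163) and choke (446,164). The empty cells are at the bottom, around row 195. The loose parts are the slim cap (185,251), heat sink (260,243), reel (323,242), wide cap (397,253) and choke (460,254), with the flux bottle at (104,230). The network mixes some of these up, so I'll fit geometric models to the silhouettes in both cameras.

```bash
cat > fit.py <<'E'
from station import *
import cv2,numpy as np
from scipy.optimize import minimize
S=4
def proj(P,d):
    T=np.linalg.inv(d["world_from_camera"]);p=(d["K"]@(T[:3,:3]@P.T+T[:3,3:])).T
    return p[:,:2]/p[:,2:]
def pix2w(uv,d,z):
    T=np.array(d["world_from_camera"]);r=T[:3,:3]@np.linalg.solve(d["K"],[uv[0],uv[1],1]);return (T[:3,3]+r*(z-T[2,3])/r[2])[:2]
def cyl(r,z0,z1,cx=0):
    a=np.linspace(0,2*np.pi,32,endpoint=False);c=np.c_[cx+r*np.cos(a),r*np.sin(a)]
    return np.vstack([np.c_[c,0*a+z] for z in(z0,z1)])
def box(l,w,z0,z1,cx=0): return np.array([[cx+i*l/2,j*w/2,z] for i in(-1,1) for j in(-1,1) for z in(z0,z1)])
part=dict(wide_cap=lambda z,c=0:cyl(.02,z,z+.042,c),slim_cap=lambda z,c=0:cyl(.011,z,z+.042,c),choke=lambda z,c=0:cyl(.02,z,z+.032,c),heatsink=lambda z,c=0:box(.038,.024,z,z+.038,c))
M={k:[f(0)] for k,f in part.items()}
for k,f in part.items(): M["tray_"+k]=[box(.186,.064,0,.012),f(.006,0),f(.006,.061)]
M["solder_reel"]=[cyl(.026,0,.038)];M["flux_bottle"]=[cyl(.019,0,.06),cyl(.009,.06,.085)]
def render(n,q,d):
    m=np.zeros((420*S,560*S),np.uint8);c,s=np.cos(q[2]),np.sin(q[2]);R=np.array([[c,-s,0],[s,c,0],[0,0,1]])
    for P in M[n]:
        h=cv2.convexHull(((proj(P@R.T+[q[0],q[1],0],d)+.5)*S).astype(np.float32))
        cv2.fillPoly(m,[np.round(h*16).astype(np.int32)],1,shift=4)
    return cv2.resize(m.astype(np.float32),(560,420),interpolation=cv2.INTER_AREA)
def iou(a,b): return np.minimum(a,b).sum()/np.maximum(a,b).sum()
def fit(n,q0,m,d):
    m=m.astype(np.float32);st=np.array([q0+np.r_[v] for v in([0,0,0],[.01,0,0],[0,.01,0],[0,0,.15])])
    r=minimize(lambda q:-iou(render(n,q,d),m),q0,method="Nelder-Mead",options=dict(initial_simplex=st,xatol=2e-4,fatol=1e-4,maxiter=150))
    return r.x,-r.fun
E
python3 - <<'E'
from fit import *
G=dict(wide_cap=(397,253,.042,0),slim_cap=(185,251,.042,0),choke=(460,254,.032,0),heatsink=(260,243,.038,-.5),tray_wide_cap=(205,170,.01,.15),tray_heatsink=(278,172,.01,.15),tray_slim_cap=(361,163,.01,.15),tray_choke=(446,164,.01,-.2),solder_reel=(323,242,.038,0),flux_bottle=(104,230,.085,0))
top=get_image("top");side=get_image("side")
for c,d in(("top",top),("side",side)):
    C=[(n,r["p"],r["pixels"]) for n in G for r in silhouettes(n,c)]
    for n,g in G.items():
        q0=np.r_[pix2w(g[:2],top,g[2]),g[3]];m0=render(n,q0,d)
        b=max(C,key=lambda t:iou(m0,t[2].astype(np.float32)))
        q,f=fit(n,q0,b[2],d)
        print(c,n,"guess",np.round(q0,3),"fit",np.round(q,4),"iou %.2f"%f,b[0],round(b[1],2))
x=cv2.resize(top["image"][110:270,170:480,::-1],None,fx=2.5,fy=2.5,interpolation=cv2.INTER_CUBIC)
cv2.imwrite("pics/crop.png",x)
E
```

```text
top wide_cap guess [ 0.446 -0.161  0.   ] fit [ 0.4465 -0.1622  0.0425] iou 0.87 wide_cap 0.83
top slim_cap guess [0.437 0.304 0.   ] fit [0.4362 0.3079 0.0326] iou 0.91 tray_wide_cap 0.39
top choke guess [ 0.447 -0.301  0.   ] fit [ 0.4476 -0.3033  0.0681] iou 0.81 choke 0.85
top heatsink guess [ 0.459  0.139 -0.5  ] fit [ 0.4584  0.1429 -0.4811] iou 0.68 heatsink 0.44
top tray_wide_cap guess [0.622 0.271 0.15 ] fit [0.624  0.2727 0.2134] iou 0.97 tray_wide_cap 0.57
top tray_heatsink guess [0.622 0.104 0.15 ] fit [0.6223 0.1051 0.2385] iou 0.97 tray_heatsink 0.87
top tray_slim_cap guess [ 0.647 -0.084  0.15 ] fit [ 0.6498 -0.0826  0.2229] iou 0.97 tray_slim_cap 0.63
top tray_choke guess [ 0.649 -0.276 -0.2  ] fit [ 0.6504 -0.2742 -0.2451] iou 0.97 tray_choke 0.66
top solder_reel guess [0.465 0.    0.   ] fit [0.4659 0.0008 0.0425] iou 0.96 choke 0.61
top flux_bottle guess [0.478 0.47  0.   ] fit [0.4788 0.4902 0.0108] iou 0.82 tray_heatsink 0.51
side wide_cap guess [ 0.446 -0.161  0.   ] fit [ 0.4468 -0.1605  0.0038] iou 0.91 wide_cap 0.78
side slim_cap guess [0.437 0.304 0.   ] fit [0.4369 0.3048 0.0669] iou 0.87 slim_cap 0.52
side choke guess [ 0.447 -0.301  0.   ] fit [ 0.4478 -0.3049  0.1352] iou 0.86 choke 0.48
side heatsink guess [ 0.459  0.139 -0.5  ] fit [ 0.4606  0.1402 -0.5537] iou 0.90 heatsink 0.63
side tray_wide_cap guess [0.622 0.271 0.15 ] fit [0.625  0.2717 0.2125] iou 0.96 slim_cap 0.67
side tray_heatsink guess [0.622 0.104 0.15 ] fit [0.6234 0.1041 0.2478] iou 0.94 tray_heatsink 0.93
side tray_slim_cap guess [ 0.647 -0.084  0.15 ] fit [ 0.6495 -0.0834  0.2458] iou 0.94 tray_slim_cap 0.6
side tray_choke guess [ 0.649 -0.276 -0.2  ] fit [ 0.6507 -0.275  -0.2502] iou 0.92 slim_cap 0.54
side solder_reel guess [0.465 0.    0.   ] fit [4.653e-01 3.000e-04 0.000e+00] iou 0.00 wide_cap 0.78
side flux_bottle guess [0.478 0.47  0.   ] fit [ 0.4793  0.4873 -0.4203] iou 0.88 flux_bottle 0.82
```

View pics/crop.png

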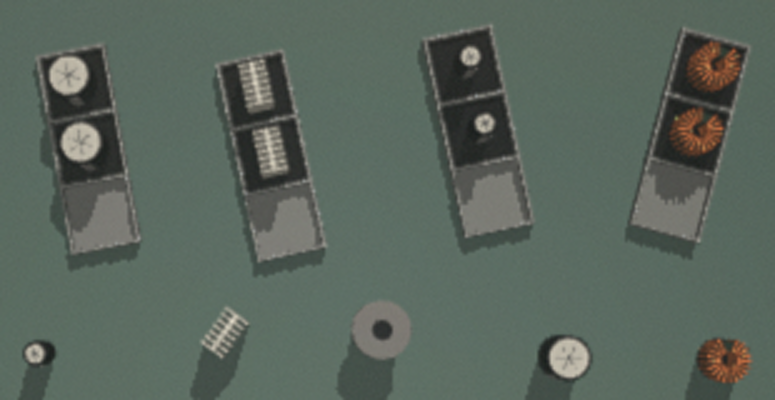

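The two cameras agree to about 2–4 mm and every fit matches the expected sizes and reach. I'll put the wide cap back first.

```bash
cat > job.py <<'E'
from fit import *
# part: x,y,yaw, width(m), TCP height above base
P=dict(wide_cap=(.4466,-.1613,None,.040,.012),slim_cap=(.4366,.3063,None,.022,.014),choke=(.4477,-.3041,None,.040,.010),heatsink=(.4597,.1412,-.54,.024,.013))
T=dict(wide_cap=(.6245,.2722,.213),heatsink=(.6229,.1046,.243),slim_cap=(.6497,-.083,.235),choke=(.6505,-.2746,-.248))
def quat(y): return [0.,np.cos(y/2),np.sin(y/2),0.]
def best(p,yaw):
    c=[]
    for k in(-1,0,1):
        q=solve_ik(p,quat(yaw+k*np.pi))
        if q is not None: c.append((abs(q[6]),yaw+k*np.pi))
    return quat(min(c)[1])
def go(n,up=.09):
    x,y,yaw,w,h=P[n];tx,ty,ta=T[n]
    cx,cy=tx-.061*np.cos(ta),ty-.061*np.sin(ta)
    yaw=ta if yaw is None else yaw
    set_gripper(min(1,(w+.028)/.085))
    o=best([x,y,up],yaw)
    move_ptp([x,y,up],o)
    move_straight([x,y,h],.12)
    set_gripper(0.);s=sense();print(n,"grip",round(s["grip_width"]*85,1),round(s["grip_force"],1),"t",round(s["clock"],1))
    move_straight([x,y,.15],.2)
    o=best([cx,cy,.15],ta)
    move_ptp([cx,cy,.15],o);print("held",round(sense()["grip_force"],1))
    move_straight([cx,cy,h+.015],.15)
    print("stop",move_straight([cx,cy,h+.0025],.03,f_stop=5),np.round(sense()["eef_pos"],4),"want z",h+.003)
    set_gripper(min(1,(w+.022)/.085))
    move_straight([cx,cy,.15],.2);print("t",round(sense()["clock"],1))
E
python3 - <<'E'
from job import *
go("wide_cap",.11)
d=get_image("side");cv2.imwrite("pics/s1.png",cv2.resize(d["image"][120:300,150:360,::-1],None,fx=3,fy=3))
E
```

```text
wide_cap grip 0.1 0.0 t 7.1
held 0.0
stop False [0.5648 0.2593 0.0144] want z 0.015
t 12.6
```

View pics/s1.png

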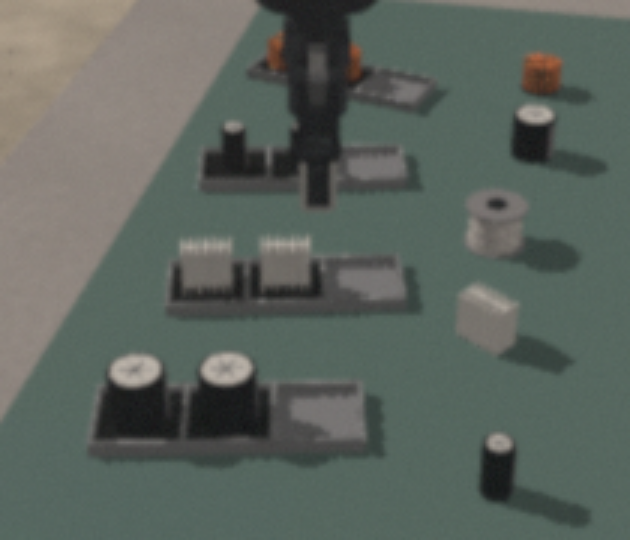

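The side image shows the wide cap untouched at crop (532,130), and the gripper closed on nothing. I'll check the tool position against the cameras.

Run:
```python
from fit import *
s=sense();p=s["eef_pos"];print(p,s["orientation"],s["grip_width"],s["qpos"])
a=[]
for c in("top","side"):
    d=get_image(c);im=d["image"][:,:,::-1].copy();u=proj(np.array([p]),d)[0];print(c,u)
    cv2.drawMarker(im,tuple(int(v) for v in np.round(u)),(0,0,255),0,12)
    a.append(im)
cv2.imwrite("pics/chk.png",cv2.resize(np.vstack([a[0][60:330],a[1][100:380]]),None,fx=1.05,fy=1.05))
```

```text
[0.56401366 0.25844162 0.14832994] [-1.21849994e-03 -1.06301005e-01  9.94333062e-01 -6.11280345e-04] 0.7303376988039493 [ 0.09459427  0.71093947 -0.89759647  1.61904203  0.60418418  1.11445631
  0.82162933]
top [198.72765172 189.24441183]
side [255.62100915 200.21275898]
```

View pics/chk.png

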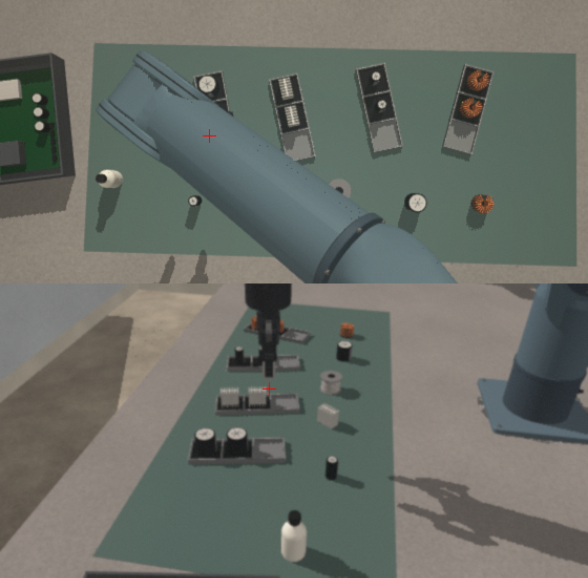

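Run:
```python
from job import *
x,y,yaw,w,h=P["wide_cap"]
set_gripper(.8)
o=best([x,y,.11],T["wide_cap"][2]);move_ptp([x,y,.11],o);print(o,sense()["eef_pos"],sense()["orientation"])
move_straight([x,y,.06],.12);s=sense();print(s["eef_pos"],s["orientation"],s["grip_width"],s["clock"])
a=[get_image(c)["image"][:,:,::-1] for c in("side","wrist")]
cv2.imwrite("pics/h.png",np.vstack([cv2.resize(a[0][80:240,230:430],(560,448))[100:400],cv2.resize(a[1],(560,420))[:290]]))
```

```text
[0.0, np.float64(0.9943342332502848), np.float64(0.1062987892055604), 0.0] [ 0.44708444 -0.16019981  0.10973898] [-3.46140468e-04  9.94158952e-01  1.07925114e-01 -1.64882440e-04]
[ 0.44669202 -0.16136993  0.06003208] [ 4.35910590e-06  9.94318980e-01  1.06441211e-01 -1.83410601e-04] 0.801231279157099 15.1167
```

View pics/h.png

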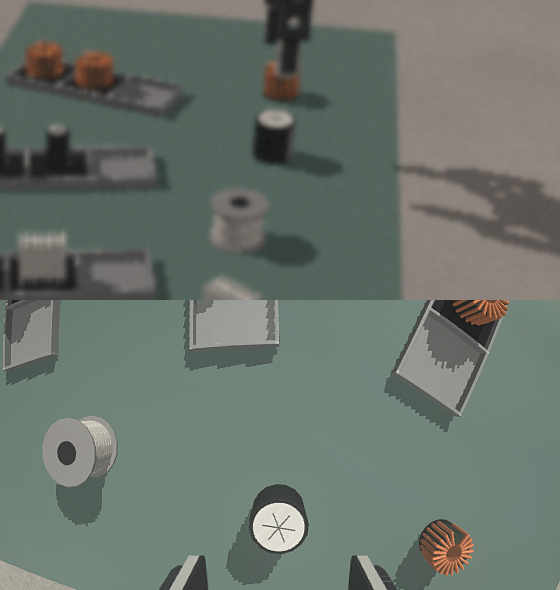

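```bash
cat >> fit.py <<'E'
def fish(uv,d,z):
    K=d["K"];v=np.array([(uv[0]-K[0,2])/K[0,0],(uv[1]-K[1,2])/K[1,1]]);t=np.hypot(*v)+1e-9
    T=np.array(d["world_from_camera"]);r=T[:3,:3]@np.r_[v/t*np.sin(t),np.cos(t)];return (T[:3,3]+r*(z-T[2,3])/r[2])[:2]
E
python3 - <<'E'
from fit import *
d=get_image("wrist");print(np.round(d["K"],1).tolist(),np.round(d["world_from_camera"],3).tolist(),sense()["eef_pos"])
print("cap top",fish((279,226),d,.042),"reel top",fish((67,153),d,.038),"choke top",fish((453,252),d,.032))
cv2.imwrite("pics/w.png",d["image"][:,:,::-1])
s=get_image("side");g=s["image"][60:200,260:400,::-1];cv2.imwrite("pics/sd.png",cv2.resize(g,(560,560),interpolation=cv2.INTER_CUBIC));print("tip exp side",proj(np.array([[.4467,-.1614,.06],[.4467,-.1614,.07],[.4467,-.1814,.06],[.4467,-.1614,.08]]),s))
E
```

```text
[[325.2, 0.0, 277.7], [0.0, 325.2, 206.5], [0.0, 0.0, 1.0]] [[0.212, -0.936, -0.283, 0.519], [-0.977, -0.202, -0.062, -0.146], [0.001, 0.29, -0.957, 0.243], [0.0, 0.0, 0.0, 1.0]] [ 0.44728205 -0.16147267  0.06067738]
cap top [ 0.44716975 -0.16239535] reel top [0.46633534 0.000919  ] choke top [ 0.4496586  -0.30376892]
tip exp side [[328.19821945 151.8165541 ]
 [328.4931847  148.52586501]
 [328.68335706 148.69549124]
 [328.79068237 145.20692362]]
```

View pics/w.png

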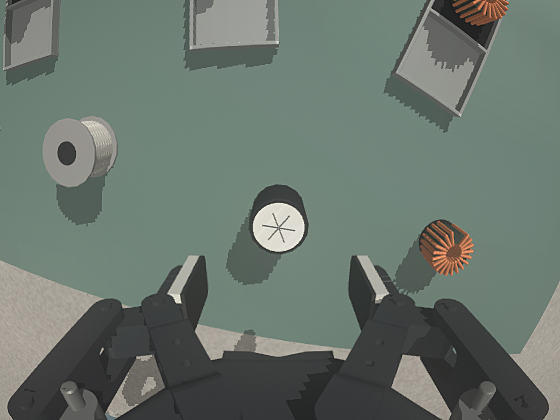

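View pics/sd.png

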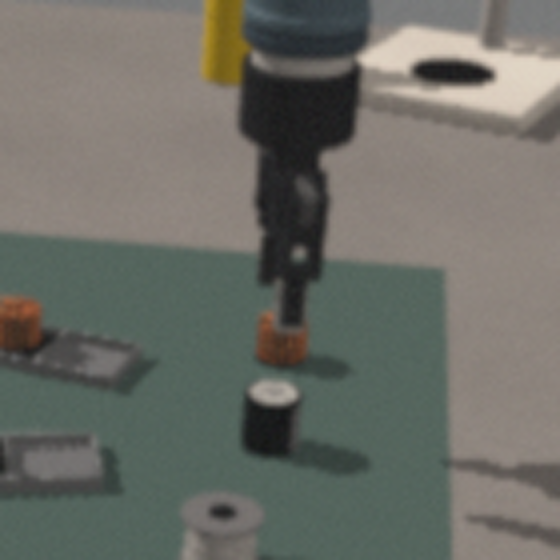

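The wrist image puts the cap top at (279,226), which gives (0.447,-0.162) and agrees with the other cameras. In the side image, though, the finger tips at (332,142) are about 35 mm higher than the reported TCP implies. I'll settle the tool offset with a gentle touch on bare mat using shut fingers.

Run:
```python
from job import *
o=best([.45,-.08,.1],.213)
move_straight([.4466,-.1613,.10],.2);set_gripper(0.)
move_ptp([.45,-.08,.06],o)
print(move_straight([.45,-.08,.02],.1,f_stop=6),sense()["eef_pos"])
print(move_straight([.45,-.08,-.05],.03,f_stop=4));s=sense();print(s["eef_pos"],s["contact_force"],s["clock"])
a=[get_image(c) for c in("wrist","side")]
print("tcp expected in side for z=0 tip",proj(np.array([[.45,-.08,0],[.45,-.09,0]]),a[1]))
cv2.imwrite("pics/t.png",np.vstack([a[0]["image"][150:,:,::-1],cv2.resize(a[1]["image"][130:210,260:400,::-1],(560,320),interpolation=cv2.INTER_CUBIC)]))
move_straight([.45,-.08,.06],.15)
```

```text
False [ 0.45018613 -0.08082131  0.02027863]
True
[ 0.44994856 -0.0799909  -0.03891654] [-0.98529595  1.01459206  6.66108676] 19.05
tcp expected in side for z=0 tip [[323.09071044 185.18853795]
 [323.37679854 183.34453049]]
```

View pics/t.png

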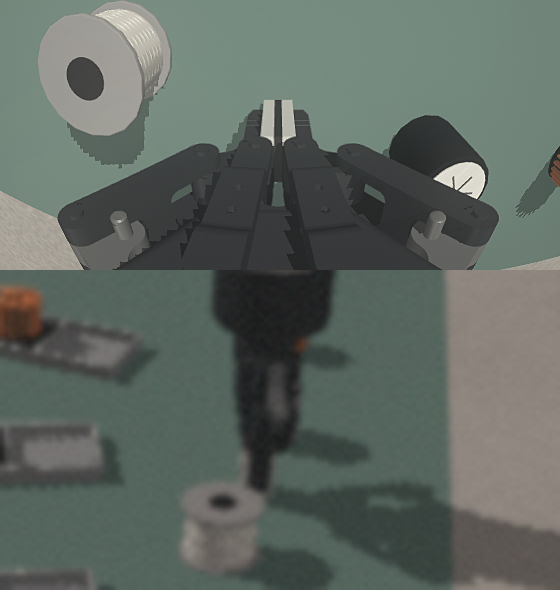

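Contact came at a reported z of -0.039, with the tips visible at (278,251) in the wrist image, directly on the TCP axis. The tool is therefore about 38 mm shorter than reported, along z only. I'll correct for that and retry.

```bash
sed -i 's/^from fit import \*/from fit import *\n_ms,_mp=move_straight,move_ptp\nB=np.array([0,0,.038])\ndef move_straight(p,*a,**k): return _ms(np.array(p)-B,*a,**k)\ndef move_ptp(p,o): return _mp(np.array(p)-B,o)/; s/q=solve_ik(p,/q=solve_ik(np.array(p)-B,/' job.py
python3 - <<'E'
from job import *
go("wide_cap",.11)
d=get_image("side");cv2.imwrite("pics/s2.png",cv2.resize(d["image"][120:300,150:360,::-1],None,fx=2.6,fy=2.6))
E
```

```text
wide_cap grip 38.3 59.5 t 22.4
held 60.2
stop True [ 0.5652  0.2594 -0.0221] want z 0.015
t 27.5
```

View pics/s2.png

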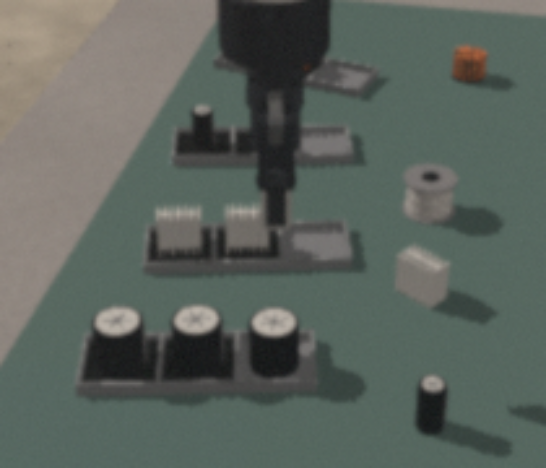

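The wide cap is upright in its cell at crop (275,340), third in line. I'll do the remaining three parts, aborting if any grip is wrong.

```bash
sed -i 's/^    move_straight(\[x,y,.15\],.2)/    if abs(s["grip_width"]*.085-w)>.006: raise SystemExit("bad grip")\n&/' job.py
python3 - <<'E'
from job import *
go("slim_cap",.12)
go("choke",.12)
go("heatsink",.12)
q=np.array(T["slim_cap"]);move_ptp([.40,.45,.22],best([.40,.45,.22],.3))
a=[get_image(c)["image"][:,:,::-1] for c in("side","top")]
cv2.imwrite("pics/s3.png",cv2.resize(a[0][110:380,150:360],None,fx=2.2,fy=2.2))
cv2.imwrite("pics/t3.png",cv2.resize(a[1][100:280,80:480],(800,360),interpolation=cv2.INTER_CUBIC))
E
```

```text
slim_cap grip 20.5 58.5 t 29.8
held 58.6
stop True [ 0.5907 -0.097  -0.0201] want z 0.017
t 34.8
choke grip 38.1 59.7 t 37.6
held 60.2
stop True [ 0.5917 -0.2595 -0.024 ] want z 0.013000000000000001
t 41.7
heatsink grip 22.8 59.0 t 45.0
held 58.7
stop True [ 0.5639  0.0902 -0.0212] want z 0.016
t 49.9
```

View pics/s3.png

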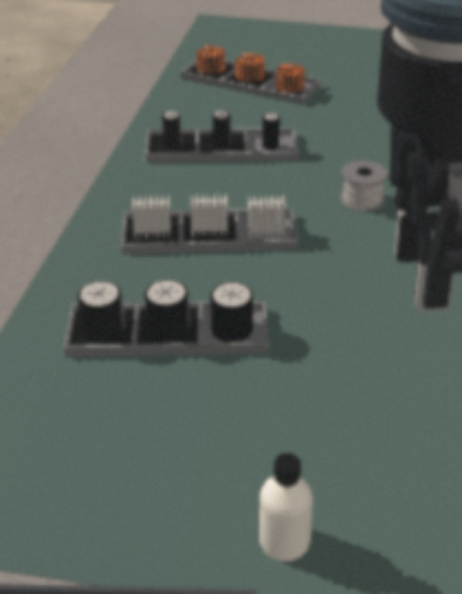

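View pics/t3.png

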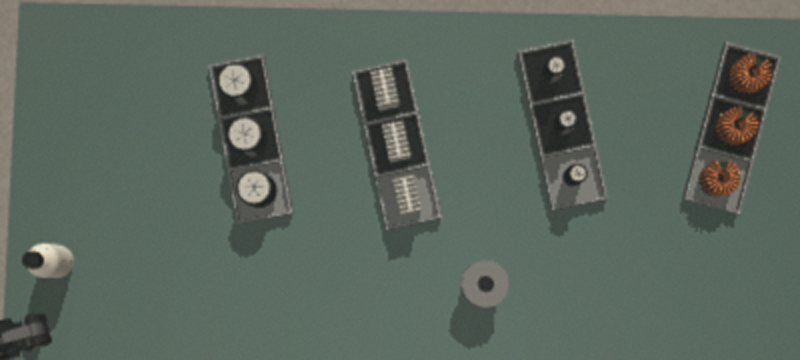

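Both images show all four parts upright and centred in the right cells: top crop (255,187), (407,194), (577,173) and (720,178). The reel (485,284) and the bottle (48,260) have not moved, and the arm is clear of everything.

```bash
python3 -c "
from station import *
s=sense();print(s['clock'],s['contact_force']);print(sign_off())"
```

```text
51.5083 [ 1.06883711  0.84106824 -0.24697244]
the job is handed in; nothing more can be done
None
```

All four parts are back upright in their matching tray cells, the solder reel and flux bottle were left where they stood, and I handed the job in at 51.5 s after one missed first grasp (the tool is about 38 mm shorter than reported), with no verdict returned.

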